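Hook the stage plate under its stud and level it onto its pin

ROBOT

A 6-joint arm with a two-finger parallel gripper is mounted at the origin on the work surface. World frame = base frame: x ahead of the robot, y to its left, z up, the work surface at z = 0. Lengths are in m, angles in rad, forces in N, time in s.
With the tool pointing down it reaches from about 0.25 to 0.775 m from the base axis. Payload 4 kg.
Tool frame: the origin (TCP) lies between the finger pads; the fingertips stand 14 mm ahead of it and the grasp point (between the pads) lies 5 mm behind it (tip_reach is the distance from the TCP to the fingertips, in m); z points along the fingers, y is the line along which they close (so a half turn about z gives the same grasp; the last joint's range is limited). The gripper opens to 94 mm and grips with 3 to 60 N. Pads are 16 mm wide; open, the fingers measure 119 mm over their backs; the gripper's body (75 mm by 177 mm) begins 78 mm behind the grasp point.
Start: joints at [1.186, 0.087, 1.371, -0, 1.684, -0.103], TCP at [0.153, 0.528, 0.22] pointing down, gripper open.
Joint ranges: [-3.1, 3.1], [-0.76, 2.03], [0.27, 2.55], [-1.08, 4.22], [0.17, 2.65], [-2.57, 2.57]. Speed limits (rad/s): [2.79, 2.79, 3.14, 3.14, 3.14, 3.14].

INTERFACE

Orientations are given as [roll, pitch, yaw] about the fixed x, y, z axes, in that order (R = Rz(yaw) Ry(pitch) Rx(roll)).
In Python, from bench import * gives the robot as it stands. The module is installed in compiled form; this text tells all that it offers.
- The arm moves only by the tool servo_tool, never from a script. Its argument "targets" is a list of rows, each a list of 4 numbers: the shift along the tool's x, y, z in cm, then the turn about the tool's z in degrees. A call has 1 to 8 rows; each row is the pose to reach, as a shift and turn from the pose commanded when the call began, along the tool's axes at that moment; what a row does not reach only later rows make up. A row lasts 1/8 s, in which the tool goes at most 62.5 mm and 10.7 degrees, less where a joint would pass 70% of its speed; a pose out of reach is approached as far as the arm can. A call with a gripper value outside its range is refused whole. "claw" is the closure in counts, from 0 (fully open) to 255 (shut), set as the call begins (left out, the last holds). The fingers move at their own pace and stop on an object; the grip force is fixed at half the most. Time passes only in rows, so rows that repeat a pose let the fingers close. It gives the time, the measured TCP pose, the force, the opening and the grip force at its end, in the units of the state.
- get_obs(): the state, without advancing time (a new reading comes with each control period).
- snapshot(name): name is "side" or "top" or "wrist"; returns the picture (420x560x3 uint8, blue, green, red); there is no depth.
- camera_model(name): a dict with "camera_matrix" (3x3 intrinsics, pixels), "camera_from_world" (4x4, takes a point from world to camera coordinates). Camera axes: x right, y up, looking along -z (the intrinsics and any distortion apply to the point x, -y, -z); pixel columns grow to the right and rows downward; lengths in m; the calibration is good to about 2 mm. The wrist camera is an equidistant fisheye: a pixel r from the principal point sees the ray r / f radians off the axis. A picture is of the moment at which its call begins: read the wrist's pose just before it. camera_model takes no time and is no camera call; for the wrist camera it gives the pose at the moment of the call.
- close_job(): hands the job in; it is judged then, once.
The state is a dict: "time": time; "joint_positions": joint angles; "qvel": joint speeds; "joint_torque": joint torques, N m; "tool_pos": TCP position; "ee_rot": TCP orientation; "wrist_force": force on the tool from outside, world axes, zero at the start; "wrist_torque": the same for the moment, N m; "width": finger opening in m; "finger_force": force on a finger pad.
Only numpy, scipy, OpenCV 4.12 (cv2) and the standard library are available. Lean on these libraries where they do the work, as an engineer would, in place of code of your own. Each camera call takes 0.05 s, during which the arm holds its last target. There are 200 camera calls.

TASK

The stage plate of the stereotaxic frame has only been laid on top of its mushroom stud and its locating pin. Tip the plate so that its oblong eye slips past the stud's wide head, then level it with its slot down over the pin, so that it lies flat on its pads, held under the stud's head, and cannot be lifted straight off. Let go of it, and leave the bottle, the dish and the tweezers where they are.

Things in the scene. Friction and masses are not known exactly. Their poses are not given: they have to be found in the camera images.
- stage_base: White fixed base plate of the frame, 340 (its x) x 260 x 12 mm, lying left to right before the robot, yaw varying 0.5 rad either way. Origin: centre of its underside, on the work surface; z up; +x is the stud end. Bare (top z=12) from the stud to its +x end. Low aluminium side rails run along x at y=+-104, from x=-85 to 35, tops at z=62 (holders 68), their bar ends reaching y=+-154.
- stage_plate: Loose dark alloy plate with grey mat, 192 (its x) x 90 x 4 mm, 0.17 to 0.34 kg, balance point near x=-49. Origin: underside, centre of its eye; +x to its ridge end (x=65), lip end at x=-127; z up. Starts level, underside at base z=42, on the stud's head and the pin, its eye 12 to 17 mm too far to the base's +x: only the eye's lip-side edge is on the head. Seated: underside at base z=30.
- eye (a point): Centre of the plate's oblong eye (a through opening, plate x=+-16.5, y=+-24: 33 x 48 mm) on the underside. Along x it is shorter than the head. With the ridge end tipped down 16 degrees or more, the eye's ridge-side edge is below the head and can be pushed under it, to the base's -x, until it meets the neck; the lip-side edge has then cleared the head, and the plate can come level.
- pin_slot (a point): Centre of the plate's pin slot, on the underside: a through opening from plate x=-109 to -91, y=+-13. With the eye pushed back against the stud's neck, the slot is up to 11 mm past the pin to the base's -x, and the lip end rides on the pin's top till the plate is pushed back to the base's +x and drops over it; a finger pressed against the lip may hold it up till withdrawn.
- ridge (a point): Middle of the top edge of the plate's blue cross ridge, on its outer side (plate x=42, z=18). The ridge spans x=36 to 42, y=+-32, and is 14 mm high above the plate's top. Outside it, from x=42 to 65, is a bare flat strip where the plate can be pressed down, see-sawing on the stud's head (a few N); its end meets the base at about 21 degrees.
- lip (a point): Middle of the top edge of the plate's blue upright lip, on its outer face (plate x=-127, z=28). The lip spans x=-127 to -119, y=+-30 and is 24 mm high above the plate's top; the plate can be pushed by it.
- stud_head (a point): Centre of the top of the fixed brass mushroom stud (base x=75, y=0, z=42; axes as the base's). Head 40 mm across and 4 thick, underside at z=38; neck 12 mm across.
- pin_top (a point): Centre of the top of the fixed upright brass locating pin (base x=-25, y=0, z=42; axes as the base's), 11 mm across, edge slightly bevelled. A grey seat pad stands at each side of it, 22 mm square, top at z=30.
- seat_pad (a point): Middle of the top of the grey seat pad beside the stud (base x=48, y=0, z=30), 10 (x) x 80 mm. Beside it two fixed aluminium guide cheeks keep the plate in line: from base x=-11 to 51, inner faces at y=+-47.5, upright to z=56, then flared outward to z=66.
- bottle: Bystander: small amber bottle, 42 mm across, 75 tall, standing at a corner of the base on the side away from the robot. Origin: centre of its underside.
- dish: Bystander: flat clear lidded dish, 62 mm across, 18 tall, at the other corner of the base on that side (it and the bottle may be exchanged). Origin: centre of its underside.
- tweezers: Bystander: steel tweezers, 120 mm long, lying on the base's corner at the stud end, on the robot's side. Origin: middle of the underside; x along them.
Mind the look-alikes: they are no part of the job. There is more than one size of the stage_plate; the one meant has the size given above.

How it is judged:
At the end, for the whole second after the job is handed in: Plate level (0.04 rad), still, its underside over 9.5 mm below the tops of stud and pin (seated: 12), eye centred on the stud and slot on the pin within 10 mm; bottle, dish and tweezers within 20 mm of their starts, bottle upright (angle between stage_plate's own z axis and vertical below 0.04 rad and z of eye in the frame of stud_head below -0.0095 m and horizontal distance between eye and stud_head below 0.01 m and z of pin_slot in the frame of pin_top below -0.0095 m and horizontal distance between pin_slot and pin_top below 0.01 m and linear speed of stage_plate below 0.01 m/s and distance of each of bottle, dish, tweezers from where it was at the start of the episode below 0.02 m and angle between bottle's own z axis and vertical below 0.1 rad); the robot touches nothing.
It fails at once if the bottle, the dish or the tweezers is knocked away (distance of any of bottle, dish, tweezers from where it was at the start of the episode above 0.03 m).
It also fails if it takes over 42 s, if anything falls off the work surface, if the arm or the gripper's body presses on something with over 40 N, if the wrist force passes 120 N, or if a joint passes its speed limit or range.

## Working session

There is one attempt and no reset: what is moved stays moved. The work goes in short steps, Python scripts to look and compute and a tool call to move; the robot and the scene stay as the last step left them, time stands still between calls to the robot, and variables do not carry over. Pictures are saved under pics/ and viewed, at most 10 in all, crops included, and the job is handed in when it is done.

Besides the shell and the picture viewer there is one more tool, called after "Emit:" as name([rows], argument=value, ...), one row to a line, values as JSON. servo_tool: Moves the arm, as the interface text tells. Its arguments: {"type":"object","properties":{"targets":{"type":"array"},"claw":{"type":"number"}},"required":["targets"]}

```bash
mkdir -p pics
python3 - <<'E'
from bench import *
import cv2
for n in("top","side"):
    cv2.imwrite(f"pics/{n}0.png",snapshot(n)); m=camera_model(n); print(n,m)
o=get_obs();print(o)
E
```

```text
top {'camera_matrix': array([[521.72528243,   0.        , 279.76227288],
       [  0.        , 521.72528243, 208.33032598],
       [  0.        ,   0.        ,   1.        ]]), 'camera_from_world': array([[ 0.1778473 , -0.98405758,  0.00101247, -0.03983572],
       [ 0.96194728,  0.17406804,  0.21061278, -0.55090847],
       [-0.20743134, -0.03648297,  0.97756904, -0.76954554],
       [ 0.        ,  0.        ,  0.        ,  1.        ]])}
side {'camera_matrix': array([[479.48313956,   0.        , 277.69679745],
       [  0.        , 479.48313956, 207.82050656],
       [  0.        ,   0.        ,   1.        ]]), 'camera_from_world': array([[ 0.96394822, -0.26534027,  0.01995899, -0.50812939],
       [ 0.17067985,  0.67411474,  0.71863601, -0.1877381 ],
       [-0.20413772, -0.6893213 ,  0.69509994, -0.77823101],
       [ 0.        ,  0.        ,  0.        ,  1.        ]])}
{'time': 0.1, 'joint_positions': array([ 1.18589074e+00,  8.78792463e-02,  1.37209848e+00, -4.37212537e-05,
        1.68360672e+00, -1.03095865e-01]), 'qvel': array([ 0.00156436, -0.00139203, -0.00403436, -0.00049199,  0.00070798,
        0.00081238]), 'joint_torque': array([ 1.78501010e-03, -3.41253126e+01, -3.03300583e+01,  7.20106345e-02,
        3.04176961e-02, -1.24116491e-04]), 'tool_pos': array([0.15279029, 0.52786036, 0.21842457]), 'ee_rot': array([-3.13960696e+00, -1.61759775e-04,  2.85977790e+00]), 'wrist_force': array([0.2778797 , 0.47706015, 0.59548643]), 'wrist_torque': array([-0.048748  , -0.02010071, -0.04212231]), 'finger_force': 0.0, 'width': 0.09386424498594043}
```

View pics/top0.png

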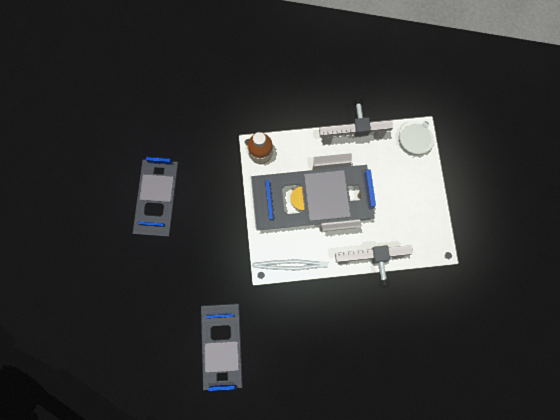

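View pics/side0.png

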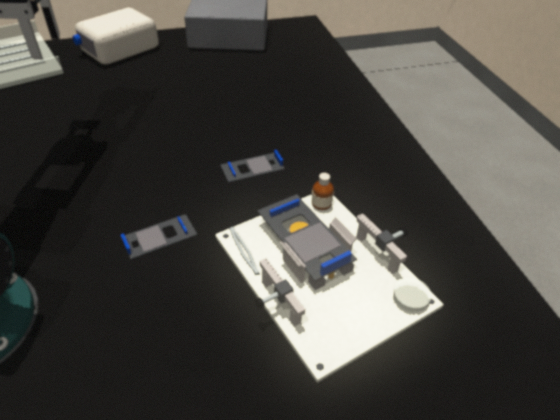

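Top view: the base lies at about (239,135)-(457,264), with the stud end to the left (world +y). The ridge is at about (269,200), the lip at (370,188) and the stud's brass at (297,199). The bottle is at (260,147), the dish at (416,138) and the tweezers at (290,265). The two smaller plates off the base are the look-alikes.

Run:
```python
import cv2
i=cv2.imread("pics/top0.png")[105:295,230:470]
cv2.imwrite("pics/c1.png",cv2.resize(i,(792,627-27) if 0 else (757,599),interpolation=cv2.INTER_CUBIC))
```

```text
(no output)
```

View pics/c1.png

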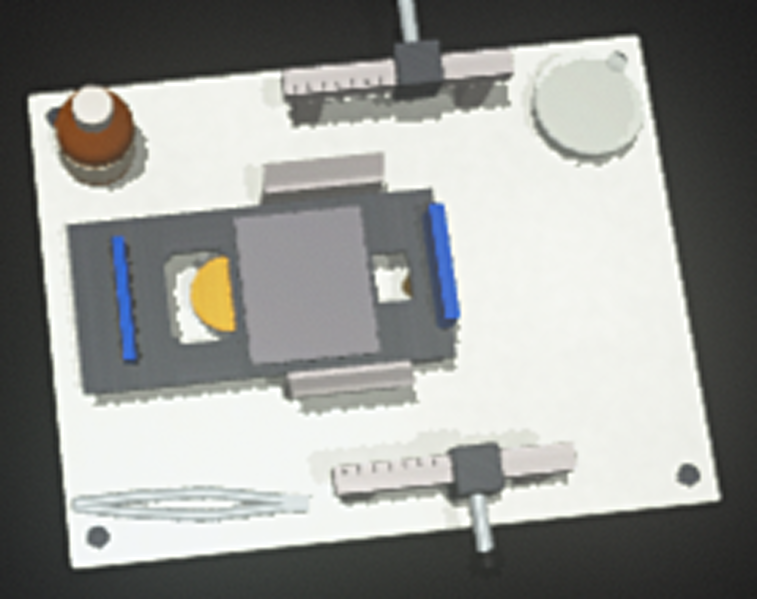

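```bash
cat > h.py <<'E'
import numpy as np
from bench import *
from scipy.optimize import least_squares
def proj(n,P):
    m=camera_model(n);P=np.atleast_2d(P);T=m["camera_from_world"];c=P@T[:3,:3].T+T[:3,3]
    p=np.c_[c[:,0],-c[:,1],-c[:,2]]@m["camera_matrix"].T
    return p[:,:2]/p[:,2:]
def tow(q,P):
    P=np.atleast_2d(P)/1000.;c,s=np.cos(q[2]),np.sin(q[2])
    return np.c_[q[0]+c*P[:,0]-s*P[:,1],q[1]+s*P[:,0]+c*P[:,1],P[:,2]]
def fit(n,B,px,q0=(.5,0,1.57)):
    r=least_squares(lambda q:(proj(n,tow(q,B))-px).ravel(),q0);return r.x,r.fun.reshape(-1,2)
def move(q,b):  # base-frame tip point (mm) and tool x along +-base x -> servo shift cm, deg
    o=get_obs();from scipy.spatial.transform import Rotation as R
    Rt=R.from_euler("xyz",o["ee_rot"]).as_matrix();w=tow(q,b)[0]+[0,0,.014]
    yaw=np.arctan2(Rt[1,0],Rt[0,0]);d=(q[2]-yaw+np.pi/2)%np.pi-np.pi/2
    return np.round(Rt.T@(w-o["tool_pos"])*100,2),round(-np.degrees(d),1),np.round(Rt,3),w
E
python3 - <<'E'
from h import *
f=lambda a:np.array(a)/3.1538+[230,105]-0.3
q,r=fit("top",np.array([[170,-130,12],[-170,-130,12],[-170,130,12],[170,130,12.]]),f([(28,95),(637,36),(720,499),(72,569)]))
print(q,r.round(1)); np.save("q.npy",q)
p,r=fit("top",np.array([[65,-45,46],[65,45,46],[-127,45,46.],[42,-32,60],[42,32,60]]),f([(67,226),(82,395),(455,362),(113,237),(127,361)]))
print(p,r.round(1)); c,s=np.cos(q[2]),np.sin(q[2]);d=p[:2]-q[:2];print("eye in base",c*d[0]+s*d[1],-s*d[0]+c*d[1],p[2]-q[2])
print(proj("top",tow(q,[[75,0,42],[-25,0,42],[51,-47.5,56]]))) 
print(proj("side",tow(q,[[170,-130,12],[-170,-130,12],[-170,130,12],[170,130,12],[75,0,42]])))
for b in ([142,0,90],):print(*move(q,b))
E
```

```text
[ 0.5974533  -0.04489165  1.85472275] [[-0.5 -0.1]
 [ 0.4 -0.7]
 [ 0.4  0.5]
 [-0.3  0.2]]
[0.57074114 0.04036495 1.84131306] [[ 0.1 -0.4]
 [-0.1  0.2]
 [ 0.8 -0.2]
 [ 0.   0.3]
 [-0.9  0. ]]
eye in base 0.08932596563653628 0.00176000617902599 -0.013409687750262522
[[301.91577563 197.7833558 ]
 [362.79892172 191.53864777]
 [313.65507405 165.92628365]]
[[325.61518494 188.75534255]
 [443.57454061 304.72196571]
 [317.34594733 380.71537427]
 [214.73329681 234.79516517]
 [299.99696389 229.96750006]]
[-51.03 -30.64  11.5 ] 57.6 [[-0.961  0.278 -0.001]
 [ 0.278  0.961 -0.002]
 [ 0.    -0.002 -1.   ]] [0.55767526 0.09142309 0.104     ]
```

The base fits to within 1 px. The eye is at base x = 89 mm, about 14 mm past the stud, which matches what was stated. I'll go above the strip with the fingers closed.

Emit:
servo_tool([
  [-51,-30.6,0,57.6],
  [-51,-30.6,0,57.6],
  [-51,-30.6,0,57.6],
  [-51,-30.6,0,57.6],
  [-51,-30.6,0,57.6],
  [-51,-30.6,0,57.6],
  [-51,-30.6,0,57.6],
  [-51,-30.6,0,57.6],
], claw=255)

```text
time: 1.1
tool_pos: [0.4941, 0.1603, 0.219]
ee_rot: [-3.141, -0.0, 1.854]
wrist_force: [0.5, 0.8, 0.7]
width: 0.0175
finger_force: 0.0
```

Run:
```python
from h import *
q=np.load("q.npy");print(*move(q,[144,0,60]));print(get_obs()["width"])
```

```text
[-8.19  4.18 14.5 ] -0.0 [[-0.28   0.96  -0.001]
 [ 0.96   0.28   0.   ]
 [ 0.    -0.    -1.   ]] [0.55711501 0.09334302 0.074     ]
0.017459335682350068
```

Emit:
servo_tool([
  [-8.2,4.2,6,0],
  [-8.2,4.2,12,0],
  [-8.2,4.2,14.5,0],
  [-8.2,4.2,14.5,0],
  [-8.2,4.2,14.5,0],
])

```text
time: 1.72
tool_pos: [0.5573, 0.0956, 0.0763]
ee_rot: [3.139, 0.0, 1.855]
wrist_force: [0.0, 0.7, 1.2]
width: 0.0007
finger_force: 0.0
```

Run:
```python
from h import *
import cv2
q=np.load("q.npy");print(*move(q,[144,0,60])[:2]);
a=snapshot("top")[130:260,230:400];b=snapshot("side")[160:300,220:400]
cv2.imwrite("pics/s1.png",np.hstack([cv2.resize(x,(395,400),interpolation=2) for x in(a,b)]))
```

```text
[-0.21 -0.08  0.23] 0.0
```

View pics/s1.png

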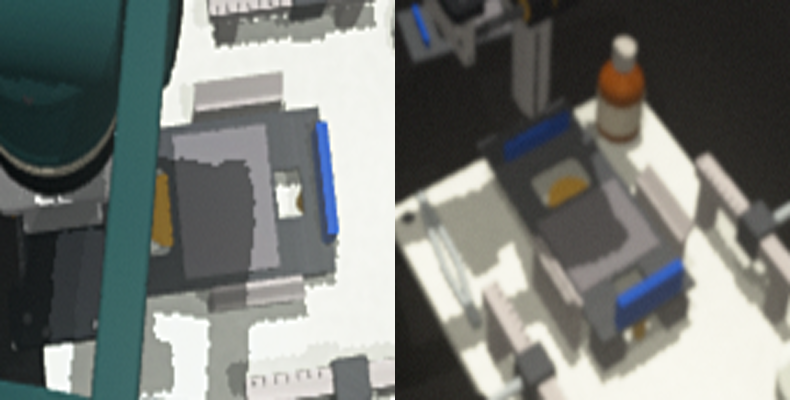

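Side view: the closed fingertips stand over the bare strip just outside the ridge. Now I'll press down.

Emit:
servo_tool([
  [-0.1,0,0.7,0],
  [-0.1,0,1.4,0],
  [-0.1,0,1.8,0],
  [-0.1,0,2.2,0],
  [-0.1,0,2.2,0],
])

```text
time: 2.45
tool_pos: [0.5566, 0.0942, 0.0521]
ee_rot: [-3.141, -0.0, 1.854]
wrist_force: [0.1, 0.5, 1.8]
width: 0.0003
finger_force: 0.6
```

Run:
```python
from h import *
q=np.load("q.npy");print(*move(q,[143,0,38])[:2]);
```

```text
[-0.19  0.03  0.01] -0.0
```

Emit:
servo_tool([
  [-0.1,0,0.4,0],
  [-0.1,0,0.8,0],
  [-0.1,0,1.2,0],
  [-0.1,0,1.2,0],
  [-0.1,0,1.2,0],
])

```text
time: 3.08
tool_pos: [0.557, 0.0932, 0.0404]
ee_rot: [-3.141, -0.0, 1.855]
wrist_force: [-0.7, 2.3, 1.3]
width: 0.0003
finger_force: 0.9
```

Run:
```python
from h import *
import cv2
q=np.load("q.npy");print(*move(q,[143,0,26])[:2]);
b=snapshot("side")[160:300,220:400]
cv2.imwrite("pics/s2.png",cv2.resize(b,None,fx=4,fy=4,interpolation=2))
```

```text
[-0.09  0.01  0.04] -0.0
```

View pics/s2.png

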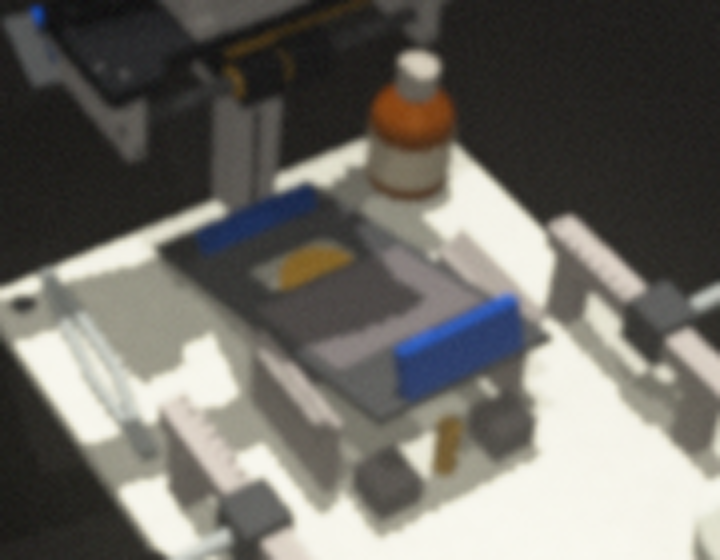

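The plate has tipped about 17°: the ridge end is down under the fingers and the lip is well above the pin, with nothing disturbed. Next I'll press slightly lower and push to base −x.

Emit:
servo_tool([
  [0,0,0.2,0],
  [-0.4,0,0.2,0],
  [-0.8,0,0.2,0],
  [-1.0,0,0.2,0],
  [-1.2,0,0.2,0],
  [-1.2,0,0.2,0],
])

```text
time: 3.88
tool_pos: [0.5606, 0.0812, 0.0385]
ee_rot: [3.141, 0.0, 1.854]
wrist_force: [-0.2, 0.4, 1.3]
width: 0.0006
finger_force: 0.7
```

Run:
```python
from h import *
q=np.load("q.npy");print(*move(q,[119.5,0,25])[:2]);
```

```text
[-1.18  0.01 -0.05] -0.0
```

Emit:
servo_tool([
  [-0.3,0,0,0],
  [-0.5,0,0,0],
  [-0.7,0,0,0],
  [-0.9,0,0,0],
  [-0.9,0,0,0],
])

```text
time: 4.5
tool_pos: [0.563, 0.0728, 0.0384]
ee_rot: [-3.141, 0.0, 1.854]
wrist_force: [-0.0, 0.6, 0.8]
width: 0.0003
finger_force: 0.5
```

Run:
```python
from h import *
import cv2
q=np.load("q.npy");print(*move(q,[119.5,0,25])[:2]);
b=snapshot("side")[160:300,220:400]
cv2.imwrite("pics/s3.png",cv2.resize(b,None,fx=4,fy=4,interpolation=2))
```

```text
[-0.31  0.02 -0.06] -0.0
```

View pics/s3.png

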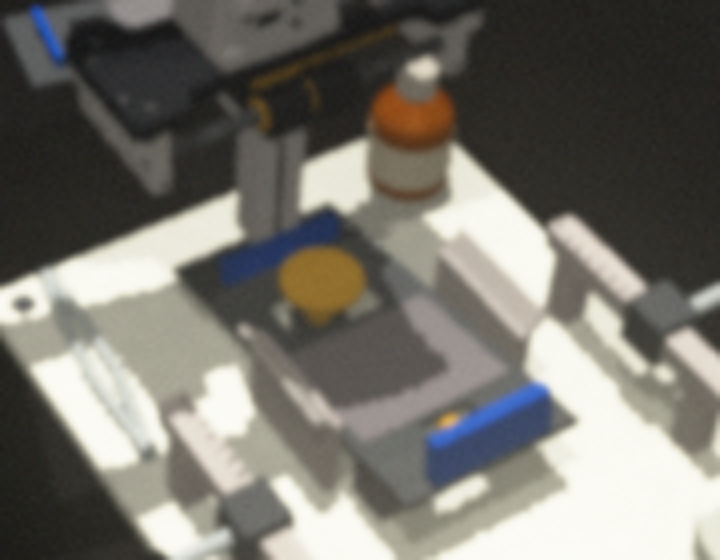

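The whole brass head is now above the plate. The lip-side edge has dropped past it and the lip end rides near the pin. I'll push 2 mm more, then back off and lift.

Emit:
servo_tool([
  [-0.2,0,0,0],
  [-0.2,0,-0.3,0],
  [-0.2,0,-0.6,0],
  [-0.2,0,-1.0,0],
  [0.1,0,-1.4,0],
  [0.1,0,-4,0],
  [0.1,0,-8,0],
  [0.1,0,-10,0],
])

```text
time: 5.55
tool_pos: [0.564, 0.0737, 0.1418]
ee_rot: [3.137, 0.002, 1.854]
wrist_force: [-0.1, -0.0, 0.5]
width: 0.0005
finger_force: 0.0
```

Run:
```python
from h import *
import cv2
q=np.load("q.npy");print(*move(q,[-85,0,120])[:2],*move(q,[-85,0,38])[:2])
a=snapshot("top")[130:260,230:400];b=snapshot("side")[160:300,220:400]
cv2.imwrite("pics/s4.png",np.hstack([cv2.resize(x,(395,400),interpolation=2) for x in(a,b)]))
```

```text
[-20.82  -0.11   0.82] -0.0 [-20.81  -0.15   9.02] -0.0
```

View pics/s4.png

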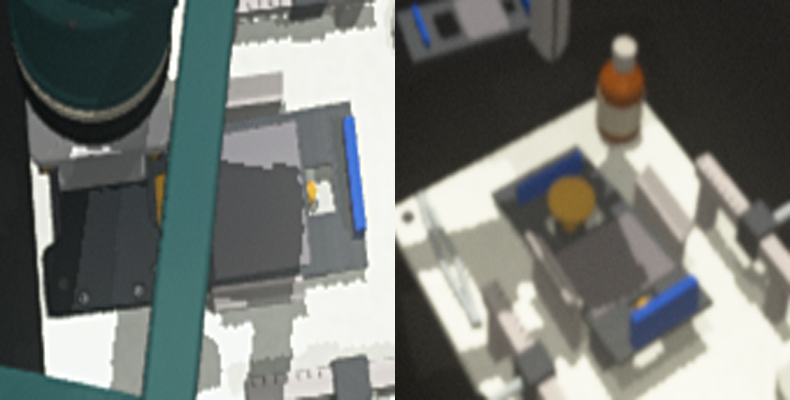

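The plate is captured under the head. The pin is at the slot's ridge-side end, with the lip riding up on it. I'll go round behind the lip.

Emit:
servo_tool([
  [-20.8,-0.1,0,0],
  [-20.8,-0.1,0,0],
  [-20.8,-0.1,0,0],
  [-20.8,-0.1,0,0],
  [-20.8,-0.1,4,0],
  [-20.8,-0.1,8,0],
  [-20.8,-0.1,9,0],
  [-20.8,-0.1,9,0],
])

```text
time: 6.65
tool_pos: [0.6196, -0.1253, 0.0479]
ee_rot: [-3.14, -0.001, 1.855]
wrist_force: [0.0, -0.8, 0.5]
width: 0.0002
finger_force: 0.0
```

Run:
```python
from h import *
q=np.load("q.npy");print(*move(q,[-62,0,38])[:2])
```

```text
[ 2.13  0.13 -0.41] 0.0
```

Emit:
servo_tool([
  [0.6,0.1,0,0],
  [1.2,0.1,0,0],
  [1.5,0.1,0,0],
  [1.8,0.1,0,0],
  [2.0,0.1,0,0],
  [2.2,0.1,0,0],
  [2.2,0.1,0,0],
])

```text
time: 7.52
tool_pos: [0.6146, -0.1046, 0.0482]
ee_rot: [-3.141, -0.0, 1.855]
wrist_force: [0.9, 0.0, -0.4]
width: 0.0002
finger_force: 0.4
```

Run:
```python
from h import *
import cv2
q=np.load("q.npy");print(*move(q,[-60,0,38])[:2])
b=snapshot("side")[160:300,220:400]
cv2.imwrite("pics/s5.png",cv2.resize(b,None,fx=4,fy=4,interpolation=2))
```

```text
[ 0.21  0.03 -0.38] -0.0
```

View pics/s5.png

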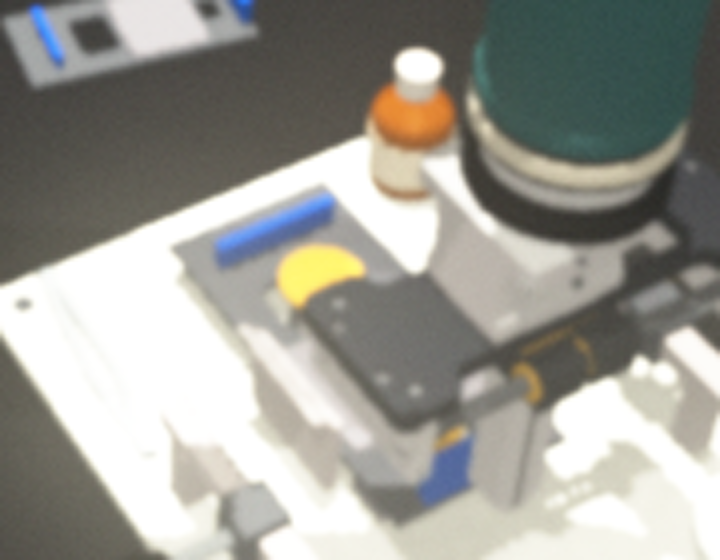

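The lip is against the finger at about base x = −54, 2 mm short of seated. I'll push 2 mm more, then withdraw and look.

Emit:
servo_tool([
  [0.1,0,0,0],
  [0.2,0,0,0],
  [0.2,0,0,0],
  [-0.5,0,0,0],
  [-1.5,0,0,0],
  [-2.5,0,0,0],
  [-2.5,0,-4,0],
  [-2.5,0,-10,0],
])

```text
time: 8.57
tool_pos: [0.6202, -0.1291, 0.1464]
ee_rot: [-3.136, -0.004, 1.854]
wrist_force: [1.3, 0.3, -0.0]
width: 0.0007
finger_force: 0.0
```

Emit:
servo_tool([
  [-6,0,-6,0],
  [-12,0,-10,0],
  [-12,0,-10,0],
  [-12,0,-10,0],
])

```text
time: 9.07
tool_pos: [0.6559, -0.2467, 0.25]
ee_rot: [3.139, 0.002, 1.851]
wrist_force: [0.2, 0.7, -0.1]
width: 0.0003
finger_force: 0.0
```

Run:
```python
from h import *
import cv2
q=np.load("q.npy")
print(proj("side",tow(q,[[23,-45,34],[117,32,48],[117,-32,48],[-52,30,58],[-52,-30,58],[-52,45,34]]))*4-[880,640])
b=snapshot("side")[160:300,220:400]
cv2.imwrite("pics/s6.png",cv2.resize(b,None,fx=4,fy=4,interpolation=2))
```

```text
[[463.9099536  326.73227215]
 [213.68403714 239.96944839]
 [327.80792171 191.54690931]
 [432.40961862 474.62046312]
 [547.62158874 416.28947299]
 [397.77960383 525.02043051]]
```

View pics/s6.png

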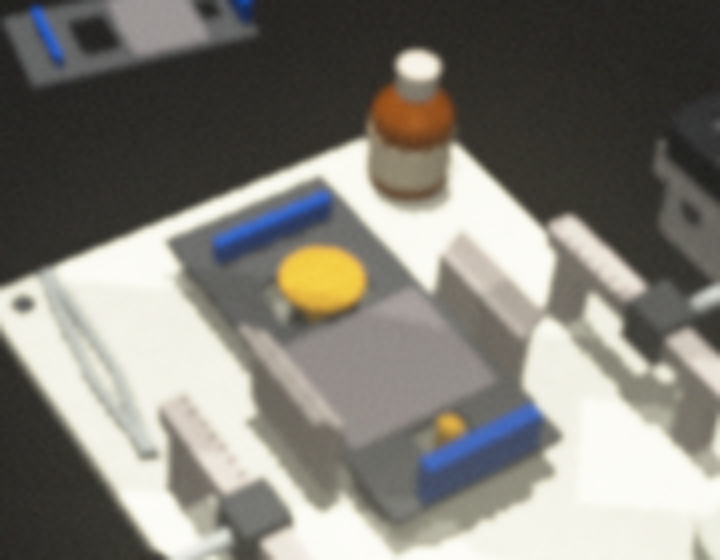

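The plate looks level, the head is proud above the eye and the pin shows in the slot. The ridge ends at (215,238) and (328,192) match the seated prediction. I'll make one check from the top with the predicted seated points overlaid.

Run:
```python
from h import *
import cv2
q=np.load("q.npy")
i=cv2.resize(snapshot("top")[150:250,235:400],None,fx=4.8,fy=4.8,interpolation=2)
P=proj("top",tow(q,[[140,-45,34],[140,45,34],[-52,45,34],[117,-32,48],[117,32,48],[-52,-30,58],[-52,30,58],[-16,-13,34],[-16,13,34],[-34,13,34],[-25,0,42],[75,0,42]]))
for u,v in (P-[235,150]+.5)*4.8: cv2.circle(i,(int(u),int(v)),2,(0,255,0),-1)
cv2.imwrite("pics/t7.png",i)
```

```text
(no output)
```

View pics/t7.png

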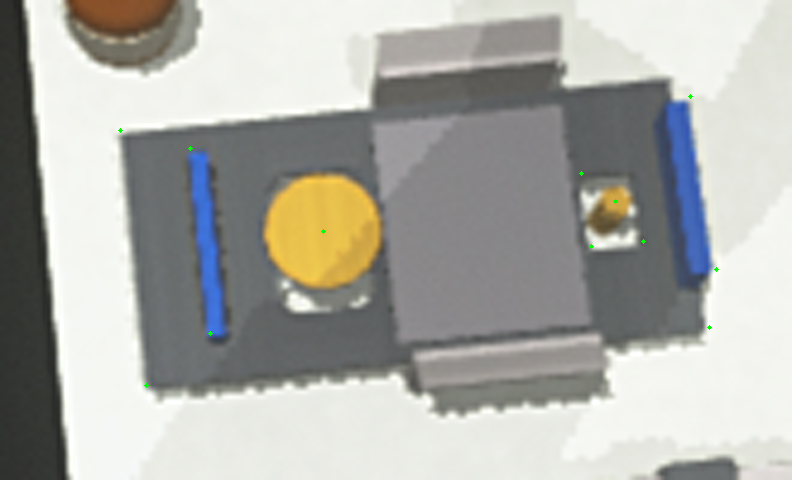

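The top view shows the pin inside the slot with clear gaps on both sides, the head over the eye, and the outline on the seated prediction to within about 2 mm. The plate is seated and the robot is clear, so I'm handing in.

```bash
python3 -c "
from bench import *
print(close_job())"
```

```text
the job is handed in; nothing more can be done
None
```

The job is handed in at about 9 s of the 42 s allowed: in the last pictures the plate lies flat under the stud's head with its slot over the pin, the robot is clear, and the bottle, dish and tweezers were never touched; no verdict came back.

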